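Stand the long T-handled key in its bench holder

TASK

Lift the longer of the two steel T-handled keys by its crossbar and let it swing down in the fingers until it hangs plumb, easing and then tightening the grip as needed. Then stand it foot first in the round upright bench holder, right down on the holder's floor, and let go. Leave the short key where it is.

Things in the scene. Friction and masses are not known exactly. Their poses are not given: they have to be found in the camera images.
- long_key_bar (a point): middle of the crossbar of the long plain steel key (about 0.4 kg), 9 mm above the table as it lies. Crossbar 44 mm from end to end, 18 mm thick, domed ends. x: along the 14 mm shank to the foot; y: along the crossbar. Pinched across the crossbar's ends it turns about the crossbar, stiffly: a 60 N pinch leaves it some 28 degrees off plumb, 20 N some 7
- long_key_foot (a point): centre of the end face of the long key's foot, a plain socket 18 mm thick and 35 mm long; 150 mm from the crossbar's axis. Same axes as long_key_bar: x points straight down when the key hangs plumb. Opening the fingers 0.4 mm eases the pinch by about 7 N; wholly loose, the key falls; gripped again, it keeps its angle
- short_key_bar (a point): middle of the crossbar of the short T-handled key, to be left alone: same crossbar, but only 85 mm from crossbar axis to foot; x axis along its shank to the foot
- holder_mouth (a point): centre of the mouth of the bench holder, fixed to the table: an upright aluminium tube flared at the top, on a dark round foot 90 mm across. Mouth 75 mm above the table, 42 mm wide inside, narrowing within 14 mm to a 26 mm bore whose floor is 62 mm below the mouth. The key stands loosely in it, leaning up to about 12 degrees. z axis up
Things that resemble listed ones, but are neither listed nor needed, are in the scene too. What is shaped like the part that bears holder_mouth but orange is not meant.

How it is judged:
By the outcome, as a careful person would: the job done as asked, in the order asked, and still so for the second after the job is handed in, with the robot touching nothing.
It also fails if it takes over 48 s, if anything falls off the work surface, if the arm or the gripper's body presses on something with over 40 N, if the wrist force passes 120 N, or if a joint passes its speed limit or range.

ROBOT

A 6-joint arm with a two-finger parallel gripper is mounted at the origin on a cart in front of the work surface, level with it; the furniture and walls round the work are solid. World frame = base frame: x ahead of the robot, y to its left, z up, the work surface at z = 0. Lengths are in m, angles in rad, forces in N, time in s.
With the tool pointing down it reaches from about 0.375 to 0.975 m from the base axis. Payload 3.8 kg.
Tool frame: the origin (TCP) lies at the very end of the fingers, on their centre line; the grasp point (between the pads) lies 19 mm behind it; z points along the fingers, y is the direction in which the jaws open and shut (so a half turn about z gives the same grasp; the last joint's range is limited). The gripper opens to 85 mm and grips with 20 to 120 N. Pads are 22 mm wide; open, the fingers measure 114 mm over their backs; the gripper's body (76 mm by 85 mm) begins 54 mm behind the grasp point. The pads swing forward as they close: fully open they stand 13 mm farther back than shut.
Start: joints at [1.142, 0.264, 1.604, -0, 1.274, -0.037], TCP at [0.258, 0.624, 0.231] pointing down, gripper open.
Joint ranges: [-2.63, 2.63], [-0.94, 2.18], [0.31, 2.57], [-1.31, 4.45], [0, 2.66], [-2.55, 2.55]. Speed limits (rad/s): [2.57, 2.57, 3.14, 3.14, 3.14, 3.14].

INTERFACE

Orientations are given as a unit quaternion [x, y, z, w].
In Python, from cell import read_state, read_camera, calibration, job_done gives the robot as it stands. The module is installed in compiled form; this text tells all that it offers.
- The arm moves only by the tool servo_tool, never from a script. Its argument "steps" is a list of rows, each an object with "translation": the shift along the tool's x, y, z in m, a list of three; "angular": the turn, a rotation vector about the tool's x, y, z in rad, a list of three. A call has 1 to 12 rows; each row is the pose to reach, as a shift and turn from the pose commanded when the call began, along the tool's axes at that moment; what a row does not reach only later rows make up. A row lasts 1/8 s, in which the tool goes at most 62.5 mm and 10.7 degrees, less where a joint would pass 70% of its speed; a pose out of reach is approached as far as the arm can. A call with a gripper value outside its range is refused whole. "jaw" is the gripper's target within -1 to 1 (shut at 1, half-way at 0, fully open at -1), set as the call begins (left out, the last holds). The fingers move at their own pace and stop on an object; "grip_force" is the grip in N (left out, the last holds). Time passes only in rows, so rows that repeat a pose let the fingers close. It gives the time, the measured TCP pose, the force and the opening at its end, in the units of the state.
- read_state(): the state, without advancing time (a new reading comes with each control period).
- read_camera(name): name is "side" or "top"; returns the picture (400x640x3 uint8, blue, green, red); there is no depth.
- calibration(name): a dict with "fx", "fy", "cx", "cy" (pixels), "cam_to_world" (4x4, takes a point from camera to world coordinates). Camera axes: x right, y down, z forward; pixel columns grow to the right and rows downward; lengths in m; the calibration is good to about 2 mm. A picture is of the moment at which its call begins. calibration takes no time and is no camera call.
- job_done(): hands the job in, once; it reports no verdict.
The state is a dict: "time_s": time; "qpos": joint angles; "qd": joint speeds; "joint_torque": joint torques, N m; "tool_pos": TCP position; "ee_rot": TCP orientation; "force": force on the tool from outside, world axes, zero at the start; "ft_torque": the same for the moment, N m; "width": opening from 0.0 (shut) to 1.0 (fully open).
Only numpy, scipy, OpenCV 4.12 (cv2) and the standard library are available. Lean on these libraries where they do the work, as an engineer would, in place of code of your own. Each camera call takes 0.05 s, during which the arm holds its last target. There are 200 camera calls.

## Working session

There is one attempt and no reset: what is moved stays moved. The work goes in short steps, Python scripts to look and compute and a tool call to move; the robot and the scene stay as the last step left them, time stands still between calls to the robot, and variables do not carry over. Pictures are saved under pics/ and viewed, about 8 in all and at most 12, crops included, and the job is handed in when it is done.

Besides the shell and the picture viewer there is one more tool, called after "Request:" by a JSON object that holds its "api" and its "payload". servo_tool: Moves the arm, as the interface text tells. Its arguments: {"type":"object","properties":{"steps":{"type":"array","items":{"type":"object","properties":{"translation":{"type":"array","items":{"type":"number"}},"angular":{"type":"array","items":{"type":"number"}}}}},"jaw":{"type":"number"},"grip_force":{"type":"number"}},"required":["steps"]}

```bash
mkdir -p pics; ls; cat > h.py <<'E'
import numpy as np, cv2
from cell import *
from scipy.spatial.transform import Rotation as R
def snap(n,f,crop=None,s=1):
    im=read_camera(n); cv2.imwrite('pics/full_'+f,im)
    if crop: im=im[crop[1]:crop[3],crop[0]:crop[2]]
    if s!=1: im=cv2.resize(im,None,fx=s,fy=s,interpolation=cv2.INTER_CUBIC)
    cv2.imwrite('pics/'+f,im)
def ray(n,u,v):
    c=calibration(n);T=np.array(c['cam_to_world'])
    return T[:3,3],T[:3,:3]@np.array([(u-c['cx'])/c['fx'],(v-c['cy'])/c['fy'],1])
def atz(n,u,v,z):
    o,d=ray(n,u,v);return o+d*(z-o[2])/d[2]
def proj(n,p):
    c=calibration(n);T=np.array(c['cam_to_world']);q=T[:3,:3].T@(np.array(p)-T[:3,3])
    return c['fx']*q[0]/q[2]+c['cx'],c['fy']*q[1]/q[2]+c['cy']
def totool(p):
    "tool-frame shift to bring TCP to world p"
    s=read_state();return R.from_quat(s['ee_rot']).inv().apply(np.array(p)-s['tool_pos'])
E
python3 - <<'E'
from h import *
snap('top','a.png');snap('side','b.png')
print(read_state())
for n in('top','side'):print(calibration(n))
E
```

```text
pics
{'time_s': 0.1, 'qpos': array([ 1.14211727e+00,  2.64692162e-01,  1.60527329e+00, -2.64010260e-05,
        1.27369685e+00, -3.69285744e-02]), 'qd': array([ 0.00158653, -0.00121318, -0.00214925,  0.00036201,  0.00018363,
       -0.00117188]), 'joint_torque': array([ 1.19180284e-03, -5.16709507e+01, -3.68589520e+01,  4.81164011e-05,
        6.27531612e-03, -3.43360148e-05]), 'tool_pos': array([0.25746574, 0.62323595, 0.23005749]), 'ee_rot': array([ 1.94621208e-01,  9.80877930e-01, -1.00982071e-03, -2.26463342e-04]), 'force': array([ 0.47230282, -0.61126899,  0.0076583 ]), 'ft_torque': array([0.01206259, 0.03881751, 0.00308209]), 'width': 0.9988132564441055}
{'fx': 418.625926459705, 'fy': 418.625926459705, 'cx': 322.35346345964814, 'cy': 198.4645372245879, 'cam_to_world': array([[-0.02285811, -0.98696112,  0.15932753,  0.38146927],
       [-0.99970578,  0.02127159, -0.01165624,  0.01030655],
       [ 0.0081151 , -0.15954709, -0.98715696,  1.03450665],
       [ 0.        ,  0.        ,  0.        ,  1.        ]])}
{'fx': 516.0058708228062, 'fy': 516.0058708228062, 'cx': 318.403838638526, 'cy': 193.13184095334708, 'cam_to_world': array([[ 9.16839313e-01, -2.55359160e-01,  3.06915905e-01,
         1.13791434e-01],
       [-3.99255745e-01, -5.87790976e-01,  7.03631025e-01,
        -9.61059576e-01],
       [ 7.23772323e-04, -7.67654524e-01, -6.40863486e-01,
         9.50115023e-01],
       [ 0.00000000e+00,  0.00000000e+00,  0.00000000e+00,
         1.00000000e+00]])}
```

View pics/a.png

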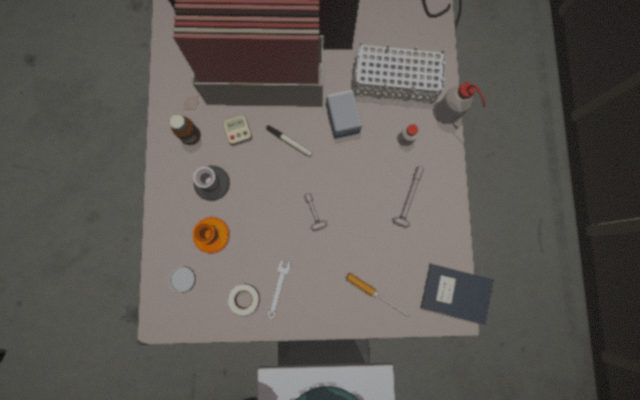

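View pics/b.png

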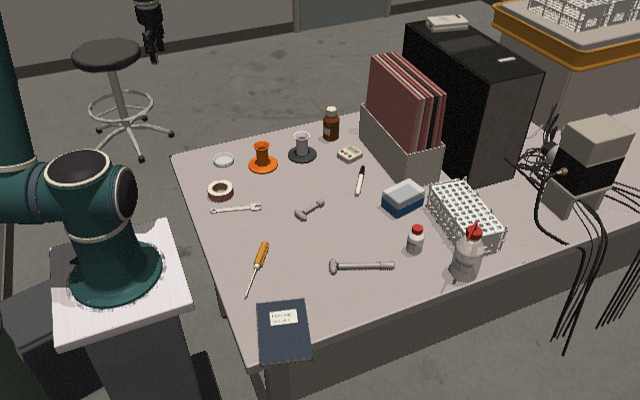

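The top view shows the long key (bar at about 401,222, foot at about 420,168), the short key (318,226), the grey holder (205,178) and the orange decoy (210,235). The side view shows the long key bar at (334,267), its foot at (393,266) and the holder mouth at (302,137). Next I'll enlarge the key and the holder.

```bash
python3 - <<'E'
import cv2,numpy as np
a=cv2.imread('pics/full_a.png');b=cv2.imread('pics/full_b.png')
def c(im,x,y,w,h,s):return cv2.convertScaleAbs(cv2.resize(im[y:y+h,x:x+w],None,fx=s,fy=s,interpolation=cv2.INTER_CUBIC),alpha=1.3)
o=np.vstack([np.hstack([c(a,380,160,64,72,4.1666),c(a,180,150,64,72,4.16666)]),])
p=np.hstack([c(b,320,245,80,40,5),c(b,275,115,80,60,5)[:200]]) 
cv2.imwrite('pics/c.png',np.vstack([np.pad(o,((0,0),(0,800-o.shape[1]),(0,0))),p]));print(o.shape,p.shape)
E
```

```text
(300, 534, 3) (200, 800, 3)
```

View pics/c.png

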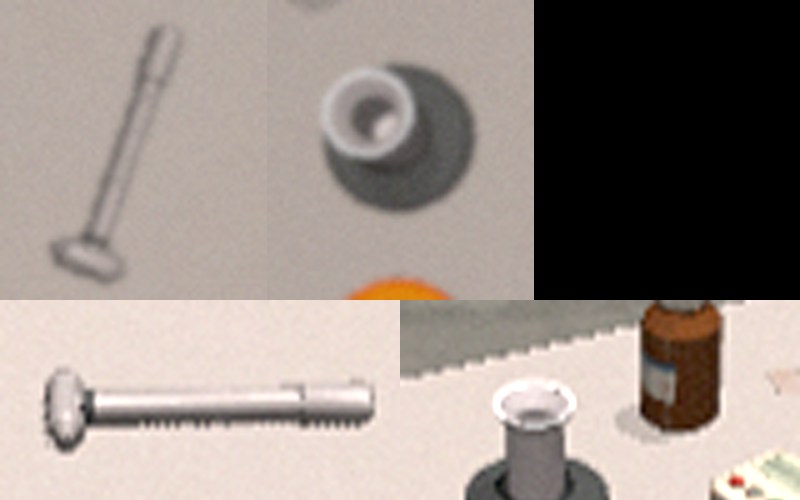

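```bash
python3 - <<'E'
from h import *
def tri(a,b):
    (o1,d1),(o2,d2)=ray('top',*a),ray('side',*b);d1/=np.linalg.norm(d1);d2/=np.linalg.norm(d2)
    s=np.linalg.lstsq(np.c_[d1,-d2],o2-o1,rcond=None)[0];p,q=o1+s[0]*d1,o2+s[1]*d2
    return (p+q)/2,np.linalg.norm(p-q)
P=lambda l,a,b,z:print(l,*[np.round(x,4) for x in(*tri(a,b),atz('top',*a,z),atz('side',*b,z))])
P('bar',(400.6,221.9),(332.8,266.4),.009)
P('foot',(419.7,166.6),(393.8,264.6),.009)
P('mouth',(203.8,176.7),(301.4,135.6),.075)
b=atz('top',400.6,221.9,.009);f=atz('top',419.7,166.6,.009);print(np.linalg.norm(f-b),np.arctan2(*(f-b)[1::-1]))
e1=atz('top',380+52/4.1667,160+247/4.1667,.009);e2=atz('top',380+123/4.1667,160+272/4.1667,.009);print(e1,e2,np.linalg.norm(e1-e2),np.arctan2(*(e1-e2)[1::-1]))
s=read_state();print(R.from_quat(s['ee_rot']).as_matrix().round(3))
E
```

```text
bar [ 0.4857 -0.1941  0.006 ] 0.0021 [ 0.4844 -0.1932  0.009 ] [ 0.4856 -0.1967  0.009 ]
foot [ 0.6244 -0.2494  0.0074] 0.0021 [ 0.6229 -0.2487  0.009 ] [ 0.6246 -0.2507  0.009 ]
mouth [0.5951 0.2751 0.0727] 0.0017 [0.5938 0.2747 0.075 ] [0.5947 0.2718 0.075 ]
0.14926945712139333 -0.381048390367456
[ 0.49129695 -0.17345239  0.009     ] [ 0.47555361 -0.21468831  0.009     ] 0.0441390261335399 1.2060886764475907
[[-0.924  0.382 -0.001]
 [ 0.382  0.924 -0.002]
 [ 0.    -0.002 -1.   ]]
```

Request:
{"api": "servo_tool", "payload": {"steps": [{"translation":[-0.523,-0.669,0.05],"angular":[0,0,-0.012]},{"translation":[-0.523,-0.669,0.05],"angular":[0,0,-0.012]},{"translation":[-0.523,-0.669,0.05],"angular":[0,0,-0.012]},{"translation":[-0.523,-0.669,0.05],"angular":[0,0,-0.012]},{"translation":[-0.523,-0.669,0.05],"angular":[0,0,-0.012]},{"translation":[-0.523,-0.669,0.05],"angular":[0,0,-0.012]},{"translation":[-0.523,-0.669,0.05],"angular":[0,0,-0.012]},{"translation":[-0.523,-0.669,0.05],"angular":[0,0,-0.012]},{"translation":[-0.523,-0.669,0.05],"angular":[0,0,-0.012]},{"translation":[-0.523,-0.669,0.05],"angular":[0,0,-0.012]},{"translation":[-0.523,-0.669,0.05],"angular":[0,0,-0.012]},{"translation":[-0.523,-0.669,0.05],"angular":[0,0,-0.012]}], "jaw": -1, "grip_force": 20}}

```text
time_s: 1.6
tool_pos: [0.4587, -0.0994, 0.187]
ee_rot: [0.189, 0.982, 0.0, 0.0]
force: [1.2, -0.1, 0.6]
width: 1.0
```

```bash
python3 - <<'E'
from h import *
s=read_state();print(s['time_s'],s['tool_pos'],totool([.485,-.195,.08]),s['qpos'].round(2),R.from_quat(s['ee_rot']).as_matrix().round(3))
E
```

```text
1.6 [ 0.4586515  -0.09942921  0.18698495] [-0.05990504 -0.07900151  0.10697638] [-0.27 -0.1   2.08  0.    1.16 -1.46] [[-0.929  0.371  0.   ]
 [ 0.371  0.929  0.   ]
 [-0.     0.    -1.   ]]
```

Request:
{"api": "servo_tool", "payload": {"steps": [{"translation":[-0.06,-0.079,0.107]},{"translation":[-0.06,-0.079,0.107]},{"translation":[-0.06,-0.079,0.107]},{"translation":[-0.06,-0.079,0.107]}]}}

```text
invalid input
```

```bash
python3 - <<'E'
from h import *
s=read_state();print(s['time_s'],s['tool_pos'],totool([.485,-.195,.001]))
snap('side','d.png',(240,180,440,320),4)
print(proj('side',s['tool_pos']),proj('side',[.485,-.195,.009]))
E
```

```text
1.6 [ 0.4586515  -0.09942921  0.18698495] [-0.05988137 -0.07902805  0.18597638]
(np.float64(306.211404685146), np.float64(189.39382147503167)) (np.float64(332.29065424341024), np.float64(265.9994234786294))
```

View pics/d.png

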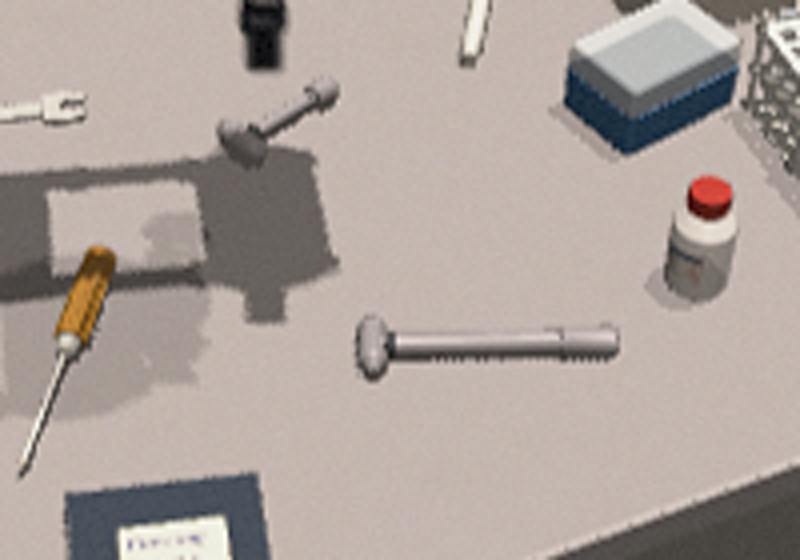

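The move was refused because it lacked "angular". This picture shows the scene unchanged, with the bar at about (333,266.5), which agrees with the earlier reading. I'll send the move again.

Request:
{"api": "servo_tool", "payload": {"steps": [{"translation":[-0.06,-0.079,0.107],"angular":[0,0,0]},{"translation":[-0.06,-0.079,0.107],"angular":[0,0,0]},{"translation":[-0.06,-0.079,0.107],"angular":[0,0,0]},{"translation":[-0.06,-0.079,0.107],"angular":[0,0,0]}]}}

```text
time_s: 2.15
tool_pos: [0.484, -0.1927, 0.0789]
ee_rot: [0.189, 0.982, 0.001, -0.002]
force: [0.8, 1.5, 0.3]
width: 0.997
```

```bash
python3 - <<'E'
from h import *
s=read_state();print(s['time_s'],s['tool_pos'],totool([.485,-.195,.001]))
snap('side','e.png',(270,200,430,320),5)
print(proj('side',s['tool_pos']),proj('side',[.485,-.195,.009]))
E
```

```text
2.15 [ 0.48401672 -0.19265506  0.07888103] [-0.00207018 -0.00184581  0.07787315]
(np.float64(332.0275928706029), np.float64(245.3029364933443)) (np.float64(332.29065424341024), np.float64(265.9994234786294))
```

View pics/e.png

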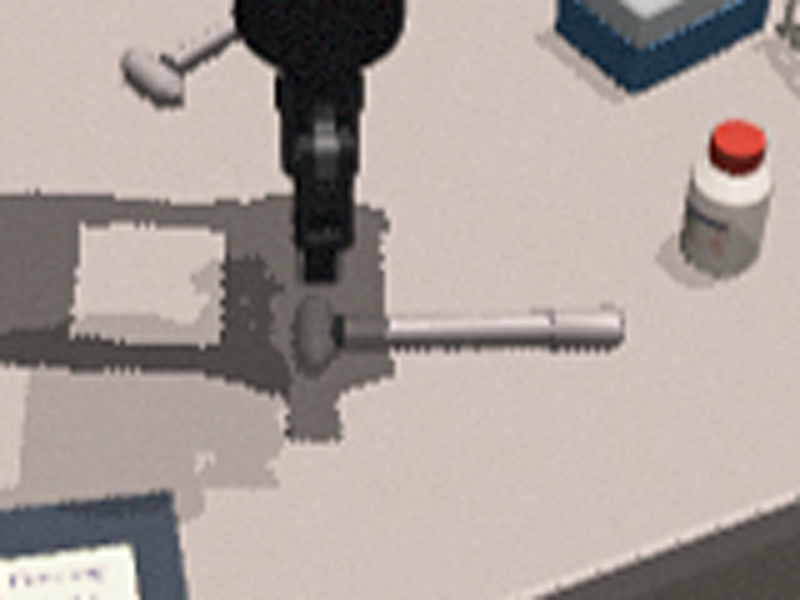

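The finger is in line with the bar: finger at about (334,256), bar at about (333,267). I'll go down.

Request:
{"api": "servo_tool", "payload": {"steps": [{"translation":[0,0,0.04],"angular":[0,0,0]},{"translation":[0,0,0.065],"angular":[0,0,0]},{"translation":[0,0,0.065],"angular":[0,0,0]},{"translation":[0,0,0.065],"angular":[0,0,0]}]}}

```text
time_s: 2.7
tool_pos: [0.4868, -0.1928, 0.0174]
ee_rot: [0.188, 0.982, -0.0, 0.002]
force: [0.3, 0.0, 0.7]
width: 0.998
```

```bash
python3 - <<'E'
from h import *
s=read_state();print(s['time_s'],s['tool_pos'],totool([.485,-.195,.001]))
E
```

```text
2.7 [ 0.48676381 -0.19280721  0.01737138] [ 0.00088253 -0.00268893  0.01636863]
```

Request:
{"api": "servo_tool", "payload": {"steps": [{"translation":[0,-0.001,0.01],"angular":[0,0,0]},{"translation":[0,-0.001,0.016],"angular":[0,0,0]},{"translation":[0,-0.001,0.016],"angular":[0,0,0]}]}}

```text
time_s: 3.08
tool_pos: [0.4842, -0.1937, -0.0013]
ee_rot: [0.189, 0.982, 0.0, -0.001]
force: [-0.2, -0.7, -0.1]
width: 1.002
```

Request:
{"api": "servo_tool", "payload": {"steps": [{"translation":[0,0,0],"angular":[0,0,0]},{"translation":[0,0,0],"angular":[0,0,0]},{"translation":[0,0,0],"angular":[0,0,0]},{"translation":[0,0,0],"angular":[0,0,0]},{"translation":[0,0,0],"angular":[0,0,0]},{"translation":[0,0,0],"angular":[0,0,0]},{"translation":[0,0,0],"angular":[0,0,0]},{"translation":[0,0,0],"angular":[0,0,0]}], "jaw": 1, "grip_force": 40}}

```text
time_s: 4.08
tool_pos: [0.485, -0.1938, -0.0003]
ee_rot: [0.189, 0.982, 0.0, 0.0]
force: [-1.1, 2.3, 5.5]
width: 0.484
```

```bash
python3 - <<'E'
from h import *
s=read_state();print(s['time_s'],s['tool_pos'],s['width'],s['force'])
E
```

```text
4.075 [ 4.85002008e-01 -1.93843280e-01 -3.32457376e-04] 0.48420079057070575 [-1.1144867   2.33174301  5.54194353]
```

Request:
{"api": "servo_tool", "payload": {"steps": [{"translation":[0,0,-0.01],"angular":[0,0,0]},{"translation":[0,0,-0.03],"angular":[0,0,0]},{"translation":[0,0,-0.06],"angular":[0,0,0]},{"translation":[0,0,-0.09],"angular":[0,0,0]},{"translation":[0,0,-0.12],"angular":[0,0,0]},{"translation":[0,0,-0.15],"angular":[0,0,0]},{"translation":[0,0,-0.18],"angular":[0,0,0]},{"translation":[0,0,-0.21],"angular":[0,0,0]},{"translation":[0,0,-0.22],"angular":[0,0,0]},{"translation":[0,0,-0.22],"angular":[0,0,0]},{"translation":[0,0,-0.22],"angular":[0,0,0]}]}}

```text
time_s: 5.45
tool_pos: [0.4834, -0.1934, 0.2171]
ee_rot: [0.189, 0.982, 0.0, -0.002]
force: [0.1, 0.0, -4.6]
width: 0.482
```

```bash
python3 - <<'E'
from h import *
s=read_state();print(s['time_s'],s['tool_pos'],s['width'],s['force'],s['ft_torque'])
p=s['tool_pos'];print(proj('side',p),proj('side',p-[0,0,.14]))
snap('side','f.png',(230,120,430,270),4)
E
```

```text
5.45 [ 0.4834037  -0.1933839   0.21712407] 0.4815070071634791 [ 0.08644873  0.0107035  -4.58735865] [0.02003793 0.0390361  0.01446727]
(np.float64(333.03201227645707), np.float64(200.9715605197161)) (np.float64(331.9069819726145), np.float64(246.10719350953855))
```

View pics/f.png

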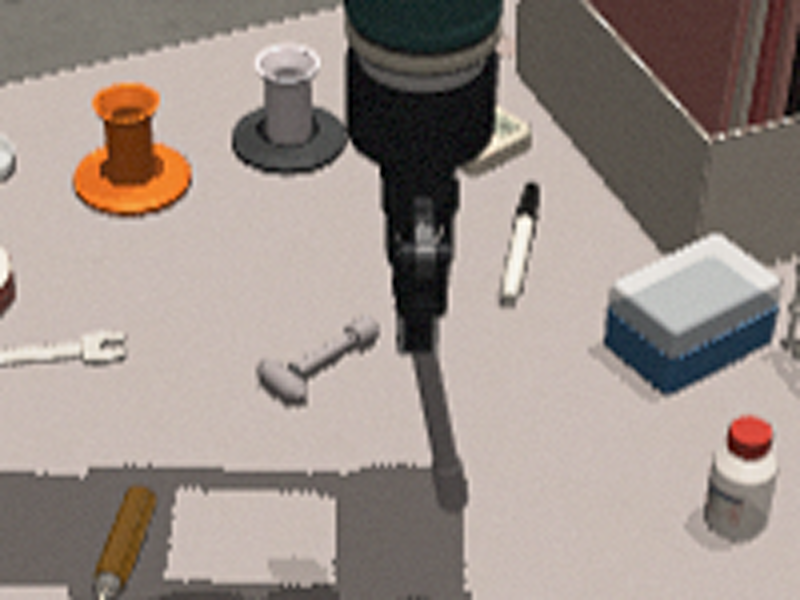

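The key is held with its foot at about (343,246), against about (332,247) for plumb, so it is roughly 13° off. I'll ease to 20 N.

Request:
{"api": "servo_tool", "payload": {"steps": [{"translation":[0,0,0],"angular":[0,0,0]},{"translation":[0,0,0],"angular":[0,0,0]},{"translation":[0,0,0],"angular":[0,0,0]},{"translation":[0,0,0],"angular":[0,0,0]},{"translation":[0,0,0],"angular":[0,0,0]},{"translation":[0,0,0],"angular":[0,0,0]}], "grip_force": 20}}

```text
time_s: 6.25
tool_pos: [0.4848, -0.1939, 0.2192]
ee_rot: [0.189, 0.982, -0.0, 0.0]
force: [-0.1, -1.0, -2.4]
width: 0.487
```

```bash
cat >> h.py <<'E'
def rig(cols=(300,360)):
    "row-wise centre columns of shank below the finger tip, side view; lean in the image plane along x-ish"
    s=read_state();p=s['tool_pos'];im=read_camera('side').astype(float).mean(2)
    a=[proj('side',p-[0,0,.03]),proj('side',p-[0,0,.10])]
    out=[]
    for r in np.arange(int(a[0][1]),int(a[1][1])+1):
        row=im[r,int(a[0][0])-14:int(a[0][0])+22];lo,hi=row.min(),np.median(row)
        m=np.where(row<(lo+hi)/2)[0];out.append((r,m.mean()+int(a[0][0])-14,len(m)))
    return np.array(out),a,p,s['width']
def lean():
    o,a,p,w=rig();k=np.polyfit(o[:,0],o[:,1],1)
    # expected slope versus lean about tool y
    ux=-R.from_quat(read_state()['ee_rot']).as_matrix()[:,0];ux[2]=0
    best=min(np.radians(np.arange(-10,40,.25)),key=lambda t:abs(k[0]-(lambda A,B:(B[0]-A[0])/(B[1]-A[1]))(*[proj('side',p+[0,0,.009]+l*(np.array([0,0,-np.cos(t)])+ux*np.sin(t))) for l in(.04,.11)])))
    print('lean deg',np.degrees(best),'resid',np.std(o[:,1]-np.polyval(k,o[:,0])),'widths',o[:,2].min(),o[:,2].max(),'w',w)
E
python3 - <<'E'
from h import *
lean();lean();lean()
E
```

```text
lean deg 10.25 resid 0.19363357496223507 widths 6.0 7.0 w 0.4868791687238349
lean deg 10.75 resid 0.19518664423304807 widths 6.0 7.0 w 0.4820154373223749
lean deg 10.75 resid 0.21534925570423374 widths 6.0 7.0 w 0.48579386850962747
```

Request:
{"api": "servo_tool", "payload": {"steps": [{"translation":[0,0,0],"angular":[0,0,0]},{"translation":[0,0,0],"angular":[0,0,0]},{"translation":[0,0,0],"angular":[0,0,0]},{"translation":[0,0,0],"angular":[0,0,0]}], "jaw": 0.045}}

```text
time_s: 6.9
tool_pos: [0.4847, -0.1939, 0.2192]
ee_rot: [0.189, 0.982, 0.0, -0.0]
force: [0.1, 0.9, -4.0]
width: 0.484
```

```bash
python3 - <<'E'
from h import *
lean();lean();lean();lean();print(read_state()['tool_pos'],read_state()['time_s'])
E
```

```text
lean deg 10.25 resid 0.23831065565566215 widths 6.0 7.0 w 0.48429643718017074
lean deg 10.25 resid 0.2643096696098629 widths 6.0 7.0 w 0.48499162718763233
lean deg 10.25 resid 0.21044581158465922 widths 6.0 7.0 w 0.4812916886093931
lean deg 10.25 resid 0.21534925570423125 widths 6.0 7.0 w 0.483025531319232
[ 0.48474773 -0.19392107  0.21919466] 7.1
```

Request:
{"api": "servo_tool", "payload": {"steps": [{"translation":[0,0,0],"angular":[0,0,0]},{"translation":[0,0,0],"angular":[0,0,0]},{"translation":[0,0,0],"angular":[0,0,0]},{"translation":[0,0,0],"angular":[0,0,0]}], "jaw": 0.03}}

```text
time_s: 7.6
tool_pos: [0.4848, -0.1939, 0.2192]
ee_rot: [0.189, 0.982, -0.0, 0.0]
force: [0.1, 0.0, -4.5]
width: 0.488
```

```bash
python3 - <<'E'
from h import *
lean();lean();lean();lean();print(read_state()['tool_pos'],read_state()['time_s'])
E
```

```text
lean deg 10.0 resid 0.17759038659406245 widths 6.0 7.0 w 0.4875858035633784
lean deg 10.25 resid 0.18511975494662003 widths 6.0 7.0 w 0.4859961761581062
lean deg 10.25 resid 0.18511975494662003 widths 6.0 7.0 w 0.48943004670321144
lean deg 10.0 resid 0.19044982348561085 widths 6.0 7.0 w 0.48671386326836946
[ 0.48477008 -0.19392206  0.21918973] 7.8
```

Request:
{"api": "servo_tool", "payload": {"steps": [{"translation":[0,0,0],"angular":[0,0,0]},{"translation":[0,0,0],"angular":[0,0,0]},{"translation":[0,0,0],"angular":[0,0,0]},{"translation":[0,0,0],"angular":[0,0,0]}], "jaw": 0.02}}

```text
time_s: 8.3
tool_pos: [0.4848, -0.1939, 0.2192]
ee_rot: [0.189, 0.982, -0.0, 0.0]
force: [0.1, -0.3, -3.5]
width: 0.488
```

```bash
python3 - <<'E'
from h import *
lean();lean();lean();lean();print(read_state()['tool_pos'],read_state()['time_s'])
E
```

```text
lean deg 10.0 resid 0.24888337586630263 widths 6.0 7.0 w 0.4882188028026331
lean deg 9.75 resid 0.22661124642177946 widths 6.0 7.0 w 0.4889209074437735
lean deg 9.5 resid 0.2412289889726609 widths 6.0 7.0 w 0.4887437635144597
lean deg 9.5 resid 0.2383011531938699 widths 6.0 7.0 w 0.4892777155324136
[ 0.48476915 -0.1939418   0.21921468] 8.5
```

Request:
{"api": "servo_tool", "payload": {"steps": [{"translation":[0,0,0],"angular":[0,0,0]},{"translation":[0,0,0],"angular":[0,0,0]},{"translation":[0,0,0],"angular":[0,0,0]},{"translation":[0,0,0],"angular":[0,0,0]}], "jaw": 0.012}}

```text
time_s: 9.0
tool_pos: [0.4848, -0.1939, 0.2192]
ee_rot: [0.189, 0.982, 0.0, 0.0]
force: [0.6, 0.2, -4.2]
width: 0.497
```

```bash
python3 - <<'E'
from h import *
lean();lean();lean();lean();print(read_state()['tool_pos'],read_state()['time_s'])
E
```

```text
lean deg 9.75 resid 0.1969958556664557 widths 6.0 7.0 w 0.49659486729436414
lean deg 9.5 resid 0.22115952119776786 widths 6.0 7.0 w 0.4939566708569639
lean deg 9.25 resid 0.22359329451630108 widths 6.0 7.0 w 0.49651191343357803
lean deg 9.0 resid 0.22519114264249618 widths 6.0 7.0 w 0.4936494055730675
[ 0.48475711 -0.19391556  0.21922227] 9.2
```

Request:
{"api": "servo_tool", "payload": {"steps": [{"translation":[0,0,0],"angular":[0,0,0]},{"translation":[0,0,0],"angular":[0,0,0]},{"translation":[0,0,0],"angular":[0,0,0]},{"translation":[0,0,0],"angular":[0,0,0]},{"translation":[0,0,0],"angular":[0,0,0]},{"translation":[0,0,0],"angular":[0,0,0]}], "jaw": 0.006}}

```text
time_s: 9.95
tool_pos: [0.4847, -0.1939, 0.2192]
ee_rot: [0.189, 0.982, 0.0, -0.0]
force: [0.5, -0.9, -4.8]
width: 0.498
```

```bash
python3 - <<'E'
from h import *
lean();lean();print(read_state()['tool_pos'],read_state()['time_s'])
p=read_state()['tool_pos'];print([proj('side',p+[0,0,.009-l]) for l in(0.02,.15)])
snap('side','g.png',(290,180,390,255),8)
E
```

```text
lean deg 7.75 resid 0.23325244457143218 widths 6.0 7.0 w 0.4976433848663032
lean deg 8.0 resid 0.26171524057600615 widths 6.0 7.0 w 0.4986805188020268
[ 0.48476461 -0.19390962  0.21920478] 10.05
[(np.float64(333.6205333903251), np.float64(204.04300334876578)), (np.float64(332.534866288429), np.float64(245.76589729051807))]
```

View pics/g.png

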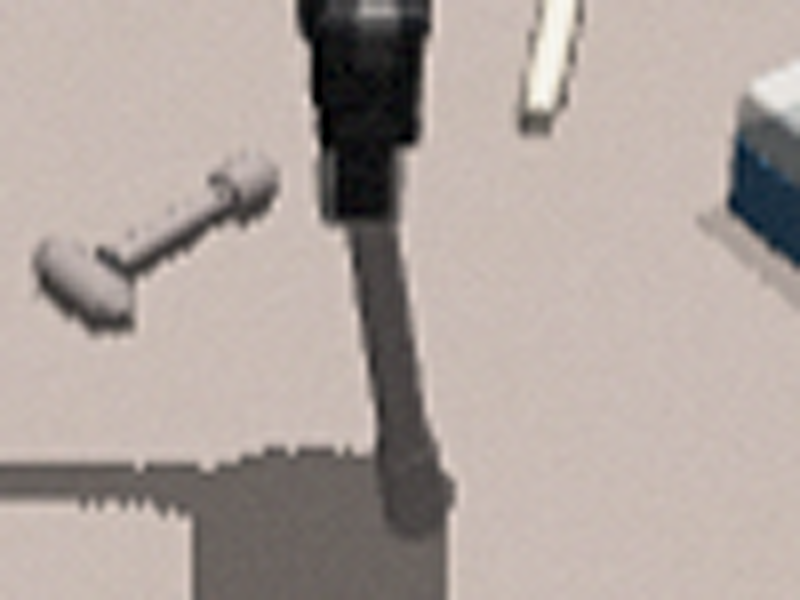

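Request:
{"api": "servo_tool", "payload": {"steps": [{"translation":[0,0,0],"angular":[0,0,0]},{"translation":[0,0,0],"angular":[0,0,0]},{"translation":[0,0,0],"angular":[0,0,0]},{"translation":[0,0,0],"angular":[0,0,0]},{"translation":[0,0,0],"angular":[0,0,0]},{"translation":[0,0,0],"angular":[0,0,0]}], "jaw": 0.002}}

```text
time_s: 10.85
tool_pos: [0.4847, -0.1939, 0.2192]
ee_rot: [0.189, 0.982, 0.0, -0.0]
force: [-0.4, -0.1, -3.6]
width: 0.497
```

```bash
python3 - <<'E'
from h import *
lean();lean();lean();print(read_state()['time_s'],read_state()['force'])
E
```

```text
lean deg 6.5 resid 0.232685435894243 widths 6.0 7.0 w 0.4969848940016027
lean deg 6.25 resid 0.23033791601808967 widths 6.0 7.0 w 0.5012399633766513
lean deg 6.25 resid 0.25555128908432007 widths 6.0 7.0 w 0.49889288878758326
11.0 [-0.637501    0.56754843 -4.29376798]
```

Request:
{"api": "servo_tool", "payload": {"steps": [{"translation":[0,0,0],"angular":[0,0,0]},{"translation":[0,0,0],"angular":[0,0,0]},{"translation":[0,0,0],"angular":[0,0,0]},{"translation":[0,0,0],"angular":[0,0,0]},{"translation":[0,0,0],"angular":[0,0,0]},{"translation":[0,0,0],"angular":[0,0,0]}], "jaw": -0.003}}

```text
time_s: 11.75
tool_pos: [0.4848, -0.1939, 0.2192]
ee_rot: [0.189, 0.982, -0.0, 0.0]
force: [-0.3, -0.3, -4.7]
width: 0.501
```

```bash
python3 - <<'E'
from h import *
lean();lean();lean();print(read_state()['time_s'],read_state()['force'])
E
```

```text
lean deg 5.5 resid 0.18137541471434857 widths 6.0 7.0 w 0.5012531547165056
lean deg 5.0 resid 0.23847530483153567 widths 6.0 7.0 w 0.5048310971295088
lean deg 4.0 resid 0.191114516597003 widths 6.0 7.0 w 0.5020641592317174
11.9 [ 0.10530903  0.4278988  -3.78100008]
```

Request:
{"api": "servo_tool", "payload": {"steps": [{"translation":[0,0,0],"angular":[0,0,0]},{"translation":[0,0,0],"angular":[0,0,0]}], "jaw": -0.003}}

```text
time_s: 12.15
tool_pos: [0.4848, -0.194, 0.2192]
ee_rot: [0.189, 0.982, -0.0, 0.0]
force: [-0.8, -0.7, -4.6]
width: 0.503
```

```bash
python3 - <<'E'
from h import *
lean();lean();lean();print(read_state()['time_s'],read_state()['force'])
E
```

```text
lean deg 5.25 resid 0.20642605207639209 widths 6.0 7.0 w 0.5033258403728949
lean deg 5.5 resid 0.2146892766470811 widths 6.0 7.0 w 0.49904985911406136
lean deg 5.5 resid 0.21302329713148738 widths 6.0 7.0 w 0.5015987160873147
12.3 [-0.85856266  0.1536534  -5.0261711 ]
```

Holding near 5.3°, less a bias of about 1°. I'll ease a little more.

Request:
{"api": "servo_tool", "payload": {"steps": [{"translation":[0,0,0],"angular":[0,0,0]},{"translation":[0,0,0],"angular":[0,0,0]},{"translation":[0,0,0],"angular":[0,0,0]},{"translation":[0,0,0],"angular":[0,0,0]}], "jaw": -0.009}}

```text
time_s: 12.8
tool_pos: [0.4848, -0.194, 0.2192]
ee_rot: [0.189, 0.982, -0.0, 0.0]
force: [-0.1, 1.2, -3.5]
width: 0.505
```

```bash
python3 - <<'E'
from h import *
lean();lean();lean();print(read_state()['time_s'],read_state()['force'])
E
```

```text
lean deg 4.0 resid 0.18785192416003535 widths 6.0 7.0 w 0.5046491808574477
lean deg 4.0 resid 0.191114516597005 widths 6.0 7.0 w 0.506925204363709
lean deg 4.0 resid 0.18785192416003535 widths 6.0 7.0 w 0.5069316851033998
12.95 [-0.32251565 -0.42595709 -4.3841672 ]
```

Request:
{"api": "servo_tool", "payload": {"steps": [{"translation":[0,0,0],"angular":[0,0,0]},{"translation":[0,0,0],"angular":[0,0,0]},{"translation":[0,0,0],"angular":[0,0,0]},{"translation":[0,0,0],"angular":[0,0,0]}], "jaw": -0.014}}

```text
time_s: 13.45
tool_pos: [0.4848, -0.1939, 0.2192]
ee_rot: [0.189, 0.982, -0.0, 0.0]
force: [-0.3, -1.1, -3.8]
width: 0.509
```

```bash
python3 - <<'E'
from h import *
lean();lean();lean();print(read_state()['time_s'],read_state()['force'])
p=read_state()['tool_pos'];print([proj('side',p+[0,0,.009-l]) for l in(0.02,.15)])
snap('side','k.png',(290,180,390,255),8)
E
```

```text
lean deg 3.0000000000000004 resid 0.17677242527658055 widths 6.0 7.0 w 0.5087626094826186
lean deg 2.5 resid 0.16671647806371814 widths 6.0 7.0 w 0.5068347742808255
lean deg 3.0000000000000004 resid 0.17677242527658055 widths 6.0 7.0 w 0.5101859959959184
13.6 [-0.82406492  0.41176501 -3.72544078]
[(np.float64(333.6393977321899), np.float64(204.04857015687958)), (np.float64(332.5524176110144), np.float64(245.77172440286213))]
```

View pics/k.png

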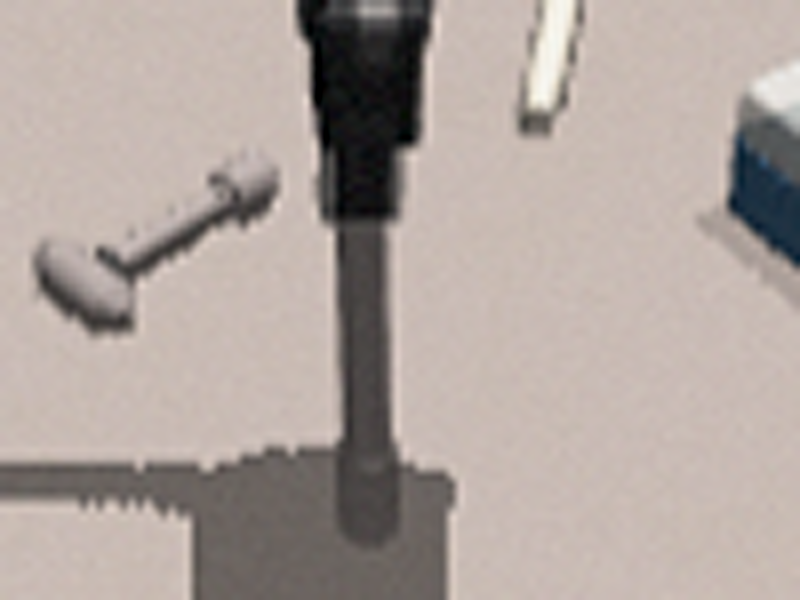

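The key now hangs about 2° off plumb (shank from (362,230) to (369,505) in the crop). One more small ease, then tighten.

Request:
{"api": "servo_tool", "payload": {"steps": [{"translation":[0,0,0],"angular":[0,0,0]},{"translation":[0,0,0],"angular":[0,0,0]},{"translation":[0,0,0],"angular":[0,0,0]},{"translation":[0,0,0],"angular":[0,0,0]},{"translation":[0,0,0],"angular":[0,0,0]}], "jaw": -0.019}}

```text
time_s: 14.28
tool_pos: [0.4848, -0.1939, 0.2192]
ee_rot: [0.189, 0.982, 0.0, 0.0]
force: [0.6, 0.3, -3.8]
width: 0.51
```

Request:
{"api": "servo_tool", "payload": {"steps": [{"translation":[0,0,0],"angular":[0,0,0]},{"translation":[0,0,0],"angular":[0,0,0]},{"translation":[0,0,0],"angular":[0,0,0]},{"translation":[0,0,0],"angular":[0,0,0]}], "jaw": 0.2, "grip_force": 60}}

```text
time_s: 14.78
tool_pos: [0.4847, -0.194, 0.2192]
ee_rot: [0.189, 0.982, -0.0, -0.0]
force: [-0.4, 0.0, -4.9]
width: 0.473
```

```bash
python3 - <<'E'
from h import *
lean();lean();s=read_state();print(s['time_s'],s['force'],s['tool_pos'])
print(totool([.5945,.2735,.219]),R.from_quat(s['ee_rot']).as_matrix().round(3))
E
```

```text
lean deg 0.5 resid 0.14223033642311086 widths 6.0 7.0 w 0.4729407256822369
lean deg 1.25 resid 2.6796244628203094e-14 widths 7.0 7.0 w 0.47535664350833656
14.875 [ 0.13690288 -0.12220358 -4.73095471] [ 0.48476519 -0.19394997  0.21920607]
[7.13788497e-02 4.74822354e-01 1.82174213e-04] [[-0.929  0.371  0.   ]
 [ 0.371  0.929 -0.   ]
 [-0.    -0.    -1.   ]]
```

Request:
{"api": "servo_tool", "payload": {"steps": [{"translation":[0,0.01,-0.015],"angular":[0,0,0]},{"translation":[0.005,0.03,-0.03],"angular":[0,0,0]},{"translation":[0.01,0.07,-0.035],"angular":[0,0,0]},{"translation":[0.018,0.12,-0.035],"angular":[0,0,0]},{"translation":[0.026,0.17,-0.035],"angular":[0,0,0]},{"translation":[0.034,0.22,-0.035],"angular":[0,0,0]},{"translation":[0.042,0.27,-0.035],"angular":[0,0,0]},{"translation":[0.05,0.32,-0.035],"angular":[0,0,0]},{"translation":[0.058,0.37,-0.035],"angular":[0,0,0]},{"translation":[0.066,0.42,-0.035],"angular":[0,0,0]},{"translation":[0.07,0.455,-0.035],"angular":[0,0,0]},{"translation":[0.0714,0.475,-0.035],"angular":[0,0,0]}]}}

```text
time_s: 16.38
tool_pos: [0.5947, 0.2763, 0.2551]
ee_rot: [0.188, 0.982, 0.0, 0.0]
force: [0.4, -0.7, -4.9]
width: 0.471
```

Request:
{"api": "servo_tool", "payload": {"steps": [{"translation":[0,0,0],"angular":[0,0,0]},{"translation":[0,0,0],"angular":[0,0,0]},{"translation":[0,0,0],"angular":[0,0,0]}]}}

```text
time_s: 16.75
tool_pos: [0.5944, 0.2724, 0.2544]
ee_rot: [0.189, 0.982, -0.0, -0.0]
force: [0.3, -0.2, -4.8]
width: 0.47
```

```bash
python3 - <<'E'
from h import *
s=read_state();p=s['tool_pos'];print(s['time_s'],s['force'],p)
print(proj('side',p+[0,0,.009]),'foot plumb',proj('side',p+[0,0,.009-.15]),'mouth',proj('side',[.5945,.2735,.075]))
print('top foot',proj('top',p+[0,0,.009-.15]),'mouth',proj('top',[.5945,.2735,.075]))
snap('side','m.png',(255,85,355,160),6)
snap('top','m2.png',(155,130,255,205),6)
cv2.imwrite('pics/m3.png',np.hstack([cv2.resize(cv2.imread('pics/'+f),(400,300)) for f in('m.png','m2.png')]))
E
```

```text
16.75 [ 0.25491749 -0.23675665 -4.75739309] [0.59442862 0.27238002 0.25435648]
(np.float64(299.866937947377), np.float64(79.49283017456382)) foot plumb (np.float64(300.9792527711991), np.float64(124.82600458767592)) mouth (np.float64(301.12581900159), np.float64(135.33861447279855))
top foot (np.float64(200.20267110950303), np.float64(172.799618487151)) mouth (np.float64(204.3181669992315), np.float64(176.39251517086524))
```

View pics/m.png

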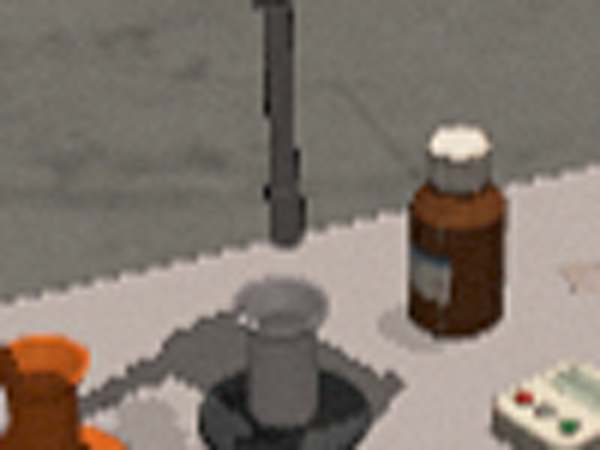

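The foot is at about (303,125) and the mouth centre at about (302,136), so the key hangs just above the mouth about 2 mm to the right and is nearly plumb. I'll correct by 1.5 mm in each axis and descend.

Request:
{"api": "servo_tool", "payload": {"steps": [{"translation":[0.0015,0.0015,0.0],"angular":[0,0,0]},{"translation":[0.0015,0.0015,0.015],"angular":[0,0,0]},{"translation":[0.0015,0.0015,0.03],"angular":[0,0,0]},{"translation":[0.0015,0.0015,0.04],"angular":[0,0,0]},{"translation":[0.0015,0.0015,0.05],"angular":[0,0,0]},{"translation":[0.0015,0.0015,0.055],"angular":[0,0,0]},{"translation":[0.0015,0.0015,0.055],"angular":[0,0,0]}]}}

```text
time_s: 17.73
tool_pos: [0.5935, 0.2756, 0.1987]
ee_rot: [0.189, 0.982, -0.0, -0.0]
force: [-1.1, 0.3, -3.9]
width: 0.469
```

```bash
python3 - <<'E'
from h import *
s=read_state();p=s['tool_pos'];print(s['time_s'],s['force'],p,s['ft_torque'])
E
```

```text
17.725 [-1.08385809  0.25786931 -3.9401987 ] [0.59350602 0.27558284 0.1986879 ] [ 0.00925667  0.03006563 -0.01042856]
```

Request:
{"api": "servo_tool", "payload": {"steps": [{"translation":[0,0,0.008],"angular":[0,0,0]},{"translation":[0,0,0.016],"angular":[0,0,0]},{"translation":[0,0,0.024],"angular":[0,0,0]},{"translation":[0,0,0.032],"angular":[0,0,0]},{"translation":[0,0,0.038],"angular":[0,0,0]},{"translation":[0,0,0.038],"angular":[0,0,0]},{"translation":[0,0,0.038],"angular":[0,0,0]}]}}

```text
time_s: 18.6
tool_pos: [0.5939, 0.2757, 0.1615]
ee_rot: [0.189, 0.982, 0.0, 0.0]
force: [-0.6, -0.2, -3.9]
width: 0.473
```

```bash
python3 - <<'E'
from h import *
s=read_state();p=s['tool_pos'];print(s['time_s'],s['force'],p,s['ft_torque'])
E
```

```text
18.6 [-0.58819121 -0.20446282 -3.91171114] [0.5939346  0.27574579 0.16145465] [-0.01958492  0.05080805  0.05958584]
```

Request:
{"api": "servo_tool", "payload": {"steps": [{"translation":[0,0,0.002],"angular":[0,0,0]},{"translation":[0,0,0.004],"angular":[0,0,0]},{"translation":[0,0,0.006],"angular":[0,0,0]},{"translation":[0,0,0.006],"angular":[0,0,0]},{"translation":[0,0,0.006],"angular":[0,0,0]}]}}

```text
time_s: 19.23
tool_pos: [0.5937, 0.2756, 0.1551]
ee_rot: [0.189, 0.982, -0.0, -0.0]
force: [0.2, -0.6, -4.1]
width: 0.475
```

Request:
{"api": "servo_tool", "payload": {"steps": [{"translation":[0,0,0.001],"angular":[0,0,0]},{"translation":[0,0,0.001],"angular":[0,0,0]},{"translation":[0,0,0.001],"angular":[0,0,0]}]}}

```text
time_s: 19.6
tool_pos: [0.5942, 0.2757, 0.155]
ee_rot: [0.189, 0.982, 0.0, 0.001]
force: [0.3, -0.6, 1.7]
width: 0.472
```

It touched the floor at TCP z 0.155 (0.154 expected), with the force turning from -4 N to +1.7 N. I'll release gently.

Request:
{"api": "servo_tool", "payload": {"steps": [{"translation":[0,0,0],"angular":[0,0,0]},{"translation":[0,0,0],"angular":[0,0,0]},{"translation":[0,0,0],"angular":[0,0,0]}], "jaw": -0.02, "grip_force": 20}}

```text
time_s: 19.98
tool_pos: [0.5939, 0.2758, 0.1543]
ee_rot: [0.189, 0.982, 0.0, 0.0]
force: [0.8, -0.7, -0.4]
width: 0.512
```

Request:
{"api": "servo_tool", "payload": {"steps": [{"translation":[0,0,0],"angular":[0,0,0]},{"translation":[0,0,0],"angular":[0,0,0]},{"translation":[0,0,0],"angular":[0,0,0]},{"translation":[0,0,0],"angular":[0,0,0]},{"translation":[0,0,0],"angular":[0,0,0]},{"translation":[0,0,0],"angular":[0,0,0]}], "jaw": -0.6}}

```text
time_s: 20.72
tool_pos: [0.5937, 0.2756, 0.1542]
ee_rot: [0.189, 0.982, 0.0, 0.0]
force: [-0.3, -0.3, -0.1]
width: 0.8
```

Request:
{"api": "servo_tool", "payload": {"steps": [{"translation":[0,0,-0.01],"angular":[0,0,0]},{"translation":[0,0,-0.025],"angular":[0,0,0]},{"translation":[0,0,-0.05],"angular":[0,0,0]},{"translation":[0,0,-0.08],"angular":[0,0,0]},{"translation":[0,0,-0.11],"angular":[0,0,0]},{"translation":[0,0,-0.14],"angular":[0,0,0]},{"translation":[0,0,-0.14],"angular":[0,0,0]},{"translation":[0,0,-0.14],"angular":[0,0,0]}]}}

```text
time_s: 21.72
tool_pos: [0.5936, 0.2756, 0.2944]
ee_rot: [0.189, 0.982, 0.0, 0.0]
force: [1.1, 0.1, -0.2]
width: 0.798
```

```bash
python3 - <<'E'
from h import *
s=read_state();p=s['tool_pos'];print(s['time_s'],s['force'],p)
print('bar expected',proj('side',[.594,.275,.163]),'mouth',proj('side',[.5945,.2735,.075]))
snap('side','n.png',(240,60,380,165),5.7)
E
```

```text
21.725 [ 1.0636389   0.14353    -0.15491224] [0.5935736  0.27558388 0.29436492]
bar expected (np.float64(300.1586876132854), np.float64(110.06544992369909)) mouth (np.float64(301.12581900159), np.float64(135.33861447279855))
```

View pics/n.png

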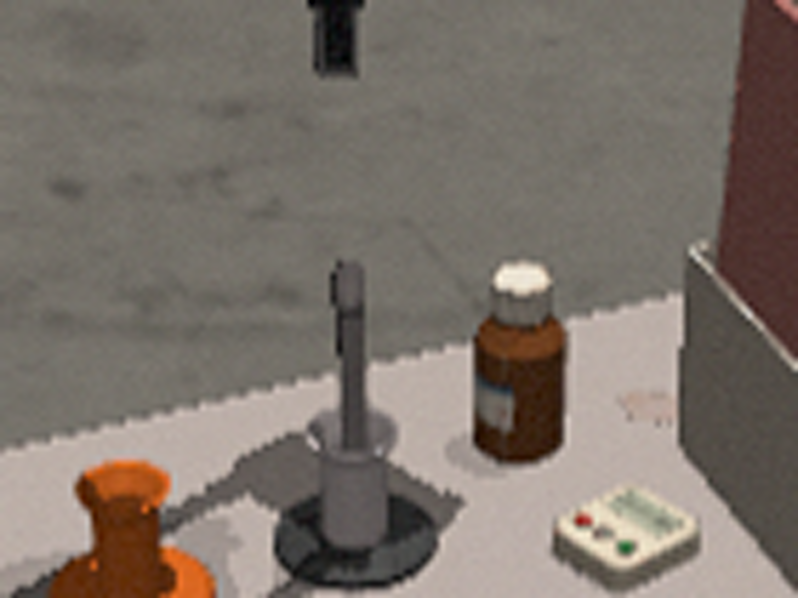

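The key stands in the grey holder, with its bar at about (301,110.4) against (300.2,110.1) predicted for a foot on the floor. The gripper is clear.

```bash
python3 -c "
from cell import *
print(job_done())"
```

```text
the job is handed in; nothing more can be done
None
```

The long key now stands foot first in the grey bench holder, let go, with the gripper about 13 cm above it. I handed the job in at about 22 s of the 48 s allowed.

- **Lift and swing:** I lifted the key by its crossbar at 40 N and eased the grip in small steps. It swung from about 13° off plumb to about 1° off. I then tightened to 60 N to hold that angle.
- **Insertion:** The foot entered the bore with no side force. It met the floor with the tool tip at 0.155 m, where 0.154 m was expected, and the wrist force went from −4 N to +1.7 N.
- **Last check:** After I let go and withdrew, the side camera put the crossbar at about (301, 110.4) px. A foot on the floor should put it at (300.2, 110.1) px, so the key is right down.
- **Short key:** It was never touched and looked unmoved in the last picture that showed it, taken before the carry.

Two things did not go to plan. One move call was refused because I left out "angular", so nothing moved and I sent it again. My image-based lean estimate read about 1° high against two of the enlarged pictures.

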